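Put the calibration weights away in their rests

TASK

The porcelain cup is standing in the largest wooden rest: move it, without tipping it over, into the well of the round grey stand. Then put the four brass weights away upright in the recesses of the wooden rests by size: the largest weight in the largest rest and so on down to the smallest weight in the smallest rest.

Things in the scene. Friction and masses are not known exactly. Their poses are not given: they have to be found in the camera images.
- weight_xl: The largest of four round pale brass knob weights: 40 mm in diameter, 60 mm tall, standing upright on the bench; 40 mm across up to 36 mm height, then a neck 16 mm and a knob 26 mm across. Origin: centre of its underside; z up along its axis.
- weight_l: The second largest of four round pale brass knob weights: 34 mm in diameter, 50 mm tall, standing upright on the bench; 34 mm across up to 30 mm height, then a neck 14 mm and a knob 22 mm across. Origin: centre of its underside; z up along its axis.
- weight_m: The second smallest of four round pale brass knob weights: 28 mm in diameter, 42 mm tall, standing upright on the bench; 28 mm across up to 25 mm height, then a neck 11 mm and a knob 18 mm across. Origin: centre of its underside; z up along its axis.
- weight_s: The smallest of four round pale brass knob weights: 22 mm in diameter, 33 mm tall, standing upright on the bench; take it as a plain cylinder 22 mm across over its whole height. Origin: centre of its underside; z up along its axis.
- seat_xl: The largest of four fixed square dark wooden rests: 82 x 82 mm, 16 mm high, with a round recess 64 mm in diameter and 5 mm deep in its top, lined with grey felt (recess floor 11 mm above the bench). Origin: centre of its underside, on the recess axis; z up, x and y along its sides. At the start the porcelain cup stands in it, up to 12 mm off its centre.
- seat_l: The second largest of four fixed square dark wooden rests: 72 x 72 mm, 16 mm high, with a round recess 56 mm in diameter and 5 mm deep in its top, lined with grey felt (recess floor 11 mm above the bench). Origin: centre of its underside, on the recess axis; z up, x and y along its sides.
- seat_m: The second smallest of four fixed square dark wooden rests: 62 x 62 mm, 16 mm high, with a round recess 46 mm in diameter and 5 mm deep in its top, lined with grey felt (recess floor 11 mm above the bench). Origin: centre of its underside, on the recess axis; z up, x and y along its sides.
- seat_s: The smallest of four fixed square dark wooden rests: 52 x 52 mm, 16 mm high, with a round recess 38 mm in diameter and 5 mm deep in its top, lined with grey felt (recess floor 11 mm above the bench). Origin: centre of its underside, on the recess axis; z up, x and y along its sides.
- cup: White porcelain cup, open at the top, 36 mm tall, 44 mm in diameter at the rim tapering to 32 mm at the foot, light and loose; at the start it stands upright in the largest wooden rest. It can be gripped across the outside near the rim. Origin: centre of its underside; z up.
- cup_stand: Fixed round grey plastic stand for the cup: 72 mm in diameter, 12 mm high, with a round well 52 mm in diameter and 5 mm deep (well floor 7 mm above the bench). Origin: centre of its underside, on the well axis; z up.

How it is judged (in metres and radians):
At the end, for the whole second after the job is handed in: The cup stands upright in the well of the grey stand and each of the four weights stands upright in the recess of the rest of its own size rank: underside within 3 mm of the recess floor, axis within 13 mm of the recess axis, tilted less than 0.1 rad, released and at rest (horizontal distance between cup and cup_stand below 0.013 m and z of cup in the frame of cup_stand between 0.004 and 0.01 m and angle between each of cup, weight_xl, weight_l, weight_m, weight_s's own z axis and vertical below 0.1 rad and linear speed of each of cup, weight_xl, weight_l, weight_m, weight_s below 0.02 m/s and contact force between each of cup, weight_xl, weight_l, weight_m, weight_s and the fingers below 0.1 N and horizontal distance between weight_xl and seat_xl below 0.013 m and z of weight_xl in the frame of seat_xl between 0.008 and 0.014 m and horizontal distance between weight_l and seat_l below 0.013 m and z of weight_l in the frame of seat_l between 0.008 and 0.014 m and horizontal distance between weight_m and seat_m below 0.013 m and z of weight_m in the frame of seat_m between 0.008 and 0.014 m and horizontal distance between weight_s and seat_s below 0.013 m and z of weight_s in the frame of seat_s between 0.008 and 0.014 m); the robot touches nothing.
It fails at once if the porcelain cup is tipped over (angle between cup's own z axis and vertical above 0.9 rad).
It also fails if it takes over 102 s, if anything falls off the work surface, if the arm or the gripper's body presses on something with over 40 N, if the wrist force passes 120 N, or if a joint passes its speed limit or range.

ROBOT

A 6-joint arm with a two-finger parallel gripper is mounted at the origin on a cart in front of the work surface, level with it; the furniture and walls round the work are solid. World frame = base frame: x ahead of the robot, y to its left, z up, the work surface at z = 0. Lengths are in mm, angles in rad, forces in N, time in s.
With the tool pointing down it reaches from about 350 to 725 mm from the base axis. Payload 6 kg.
Tool frame: the origin (TCP) lies midway between the tips of the shut fingers; the grasp point (between the pads) lies 19 mm behind it; z points along the fingers, y is the line along which they close (so a half turn about z gives the same grasp; the last joint's range is limited). The gripper opens to 85 mm and grips with 20 to 120 N. Pads are 22 mm wide; open, the fingers measure 114 mm over their backs; the gripper's body (76 mm by 85 mm) begins 54 mm behind the grasp point. The pads swing forward as they close: fully open they stand 13 mm farther back than shut.
Start: joints at [1.476, 0.04, 0.085, 0, -1.615, -0.334], TCP at [249.44, 545.668, 231.261] pointing down, gripper open.
Joint ranges: [-2.56, 2.56], [-1.29, 2.01], [-1.08, 1.49], [-3.29, 1.98], [-2.81, -0.18], [-2.99, 2.99]. Speed limits (rad/s): [2.57, 2.57, 3.01, 3.14, 3.14, 3.14].

INTERFACE

Orientations are given as a rotation vector (axis times angle).
In Python, from workcell import get_obs, imaging, sign_off gives the robot as it stands.
- The arm moves only by the shell command python3 -m pendant 'ROWS' [OPENING] [FORCE]. ROWS is JSON, a list that holds one entry, the list of rows, each a list of 4 numbers: the shift along the tool's x, y, z in m, then the turn about the tool's z in degrees. A call has 1 to 10 rows; each row is the pose to reach, as a shift and turn from the pose commanded when the call began, along the tool's axes at that moment; what a row does not reach only later rows make up. A row lasts 1/10 s, in which the tool goes at most 50 mm and 8.59 degrees, less where a joint would pass 70% of its speed; a pose out of reach is approached as far as the arm can. A call with a gripper value outside its range is refused whole. OPENING is the opening, from 0 (shut) to 1 (fully open), set as the call begins (- or left out, the last holds). The fingers move at their own pace and stop on an object; FORCE is the grip in N (left out, the last holds). Time passes only in rows, so rows that repeat a pose let the fingers close. It gives the time, the measured TCP pose, the force, the opening and the grip force at its end, in the units of the state.
- get_obs(): the state, without advancing time (a new reading comes with each control period).
- imaging.camera(name): name is "scene" or "side" or "wrist"; returns the picture (384x512x3 uint8, red, green, blue); there is no depth.
- imaging.camera_params(name): a dict with "K" (3x3 intrinsics, pixels), "eye" and "attitude" of the camera in the world; the wrist camera has in their place "mount" (4x4, takes a point from camera to tool coordinates, whose origin is the TCP and whose axes are the flange's). Camera axes: x right, y up, looking along -z (the intrinsics and any distortion apply to the point x, -y, -z); pixel columns grow to the right and rows downward; lengths in mm; the calibration is good to about 2 mm. A picture is of the moment at which its call begins: read the wrist's pose just before it. camera_params takes no time and is no camera call.
- sign_off(): hands the job in; it is judged then, once.
Trained networks look in the newest picture that a camera, given by its name, has taken for a name from the list of things; names that differ only in an ending like _2 or _b are one class to them, and where a whole thing is asked for, a point or a joint stands for the part that bears it (a point fixed in the world has none). Each returns a list of dicts, best first, with "confidence" (0 to 1); they miss things now and then, are a little off and sometimes report something else, mostly with a low value. They report only what shows in the picture. A call takes as long as a camera call.
- imaging.outline_of(camera, target): "mask" (384x512 bool, what is visible of it) and "extent" ([left, top, right, bottom] as shares, 0 to 1, of the picture: columns of its width, rows of its height, round what is visible of it).
- imaging.landmark_of(camera, target): "point" ([column, row] as shares, 0 to 1, of the picture: columns of its width, rows of its height: a listed point, or the origin of a listed thing).
The state is a dict: "time": time; "joint_positions": joint angles; "joint_vel": joint speeds; "tau": joint torques, N m; "tool_pos": TCP position; "orientation": TCP orientation; "wrist_force": force on the tool from outside, world axes, zero at the start; "torque": the same for the moment, N m; "grip_width": finger opening in mm; "grasp_force": force on a finger pad.
Only numpy, scipy, OpenCV 4.12 (cv2) and the standard library are available. Lean on these libraries where they do the work, as an engineer would, in place of code of your own. Each camera call takes 0.05 s, during which the arm holds its last target. There are 200 camera calls.

## Working session

There is one attempt and no reset: what is moved stays moved. The work goes in short steps, Python scripts to look and compute and a shell command to move; the robot and the scene stay as the last step left them, time stands still between calls to the robot, and variables do not carry over. Pictures are saved under pics/ and viewed, at most 14 in all, crops included, and the job is handed in when it is done.

```bash
ls; mkdir -p pics; python3 - <<'E'
from workcell import get_obs, imaging
import cv2
o=get_obs();print({k:(v if not hasattr(v,'round') else v) for k,v in o.items()})
for n in("scene","side","wrist"):
    p=imaging.camera_params(n);print(n,p)
a=[imaging.camera(n) for n in("scene","side")]
for n,i in zip(("scene","side"),a): cv2.imwrite(f"pics/{n}0.png",i[:,:,::-1])
T=["weight_xl","weight_l","weight_m","weight_s","seat_xl","seat_l","seat_m","seat_s","cup","cup_stand"]
for n in("scene","side"):
    for t in T:
        print(n,t,[(round(d["point"][0]*512),round(d["point"][1]*384),round(d["confidence"],2)) for d in imaging.landmark_of(n,t)[:3]])
E
```

```text
pics
{'time': 0.0, 'joint_positions': array([ 1.47568725e+00,  4.08236058e-02,  8.37554812e-02, -4.65846905e-04,
       -1.61546153e+00, -3.33702832e-01]), 'joint_vel': array([ 4.21753606e-05,  5.88677897e-04,  4.75614697e-04, -1.62054758e-03,
        6.12623668e-04,  1.00876859e-03]), 'tau': array([-1.01450325e-04, -3.68208218e+01,  3.47422922e+01,  6.93241730e+00,
       -5.27739423e-03, -9.58372794e-06]), 'tool_pos': array([249.26031227, 545.4093204 , 230.24128495]), 'orientation': array([ 3.06793055e+00, -6.68018060e-01, -4.01585680e-04]), 'wrist_force': array([0.55865692, 0.41126345, 0.61773896]), 'torque': array([0.01024927, 0.00918562, 0.00416798]), 'grasp_force': 0.0, 'grip_width': 85.77853535881933}
scene {'K': array([[457.07997927,   0.        , 258.97812788],
       [  0.        , 457.07997927, 190.05891216],
       [  0.        ,   0.        ,   1.        ]]), 'eye': array([ -95.84347885, -392.16678232,  721.18522124]), 'attitude': array([ 0.81074552, -0.40109506, -0.85223972])}
side {'K': array([[444.92502837,   0.        , 259.67585383],
       [  0.        , 444.925028
[... 1132 characters left out ...]
2), (144, 183, 0.7), (359, 208, 0.63)]
scene cup [(315, 269, 0.63), (311, 218, 0.5)]
scene cup_stand [(312, 217, 0.81), (142, 183, 0.21)]
side weight_xl [(302, 193, 0.95), (233, 171, 0.51)]
side weight_l [(306, 244, 0.73), (280, 169, 0.5), (204, 191, 0.43)]
side weight_m [(306, 244, 0.73), (280, 169, 0.5), (204, 191, 0.43)]
side weight_s [(306, 244, 0.73), (280, 169, 0.5), (204, 191, 0.43)]
side seat_xl [(307, 179, 0.65)]
side seat_l [(292, 217, 0.8), (232, 169, 0.7), (247, 264, 0.57)]
side seat_m [(292, 217, 0.8), (232, 169, 0.7), (247, 264, 0.57)]
side seat_s [(292, 217, 0.8), (232, 169, 0.7), (247, 264, 0.57)]
side cup [(310, 174, 0.72)]
side cup_stand [(253, 183, 0.52), (248, 263, 0.27)]
```

```bash
python3 - <<'E'
import cv2
for n in("scene","side"):
    i=cv2.imread(f"pics/{n}0.png");c=i[130:310,110:400] if n=="scene" else i[130:310,160:380]
    cv2.imwrite(f"pics/{n}0c.png",cv2.resize(c,(800,int(800*c.shape[0]/c.shape[1])) if n=="scene" else (720,589),interpolation=cv2.INTER_CUBIC))
E
```

```text
(no output)
```

View pics/scene0c.png

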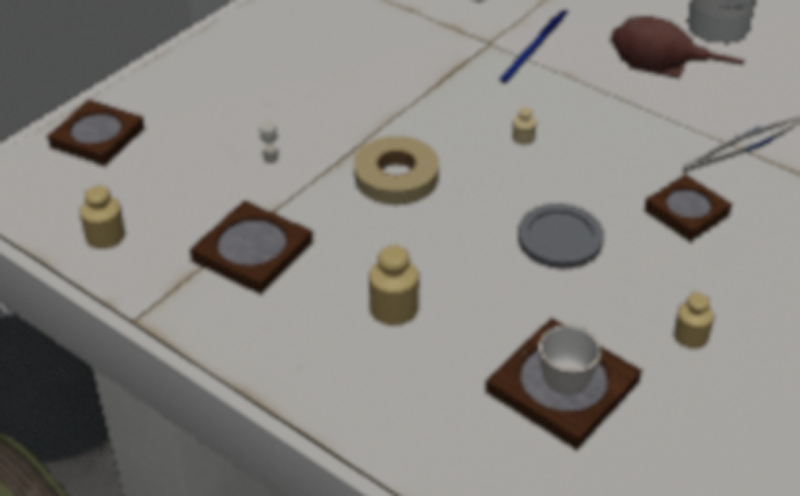

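View pics/side0c.png

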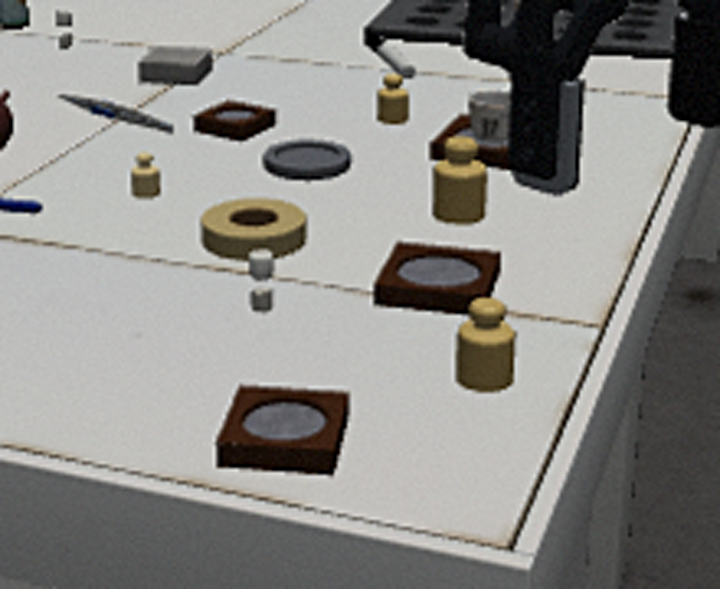

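```bash
cat > h.py <<'E'
import numpy as np, cv2
from scipy.spatial.transform import Rotation as R
from workcell import get_obs, imaging
T0=None
def cam(n,obs=None):
    p=imaging.camera_params(n)
    if n!="wrist": return p["K"],np.array(p["eye"]),R.from_rotvec(p["attitude"]).as_matrix()
    o=obs or get_obs(); Rt=R.from_rotvec(o["orientation"]).as_matrix(); M=np.array(p["mount"])
    return p["K"],Rt@M[:3,3]+o["tool_pos"],Rt@M[:3,:3]
def ray(c,uv):
    K,e,A=c; x,y,_=np.linalg.inv(K)@[uv[0],uv[1],1]
    return e,A@np.array([x,-y,-1])
def onz(c,uv,z=0):
    e,d=ray(c,uv); return e+d*(z-e[2])/d[2]
def tri(c1,u1,c2,u2):
    e1,d1=ray(c1,u1);e2,d2=ray(c2,u2); s=np.linalg.lstsq(np.c_[d1,-d2],e2-e1,rcond=None)[0]
    a=e1+s[0]*d1;b=e2+s[1]*d2; return (a+b)/2,np.linalg.norm(a-b)
def proj(c,X):
    K,e,A=c; q=A.T@(np.array(X)-e); v=K@[q[0],-q[1],-q[2]]; return v[:2]/v[2]
def go(dx,dy,dz,psi=None):
    pass
def rel(x,y,z=None):
    "world target of TCP -> shift in tool axes (mm)"
    o=get_obs(); Rt=R.from_rotvec(o["orientation"]).as_matrix(); p=o["tool_pos"]
    return Rt.T@(np.array([x,y,p[2] if z is None else z])-p)
E
python3 - <<'E'
from h import *
S,D=cam("scene"),cam("side")
P=dict(weight_xl=((253,242),(302,193),0),weight_l=((147,215),(308,245),0),weight_m=((361,253),(280,165),0),weight_s=((299.5,180),(204.5,188),0),
seat_xl=((314,267),(307,176),11),seat_l=((201,218),(295,213),11),seat_m=((145,176.5),(247,258.5),11),seat_s=((359,204),(232,166),11),
cup=((315.5,267),(310,172),11),cup_stand=((313,215),(254,178.5),7))
for k,(a,b,z) in P.items():
    t,e=tri(S,a,D,b); print(k,t.round(),round(e,1),onz(S,a,z).round()[:2],onz(D,b,z).round()[:2])
print(R.from_rotvec(get_obs()["orientation"]).as_matrix().round(2))
E
```

```text
weight_xl [437.  34.   5.] 1.4 [442.  37.] [440.  22.]
weight_l [358. 282.   2.] 0.5 [360. 283.] [359. 279.]
weight_m [ 556. -164.    2.] 1.6 [ 557. -163.] [ 559. -171.]
weight_s [682.  76.   2.] 0.3 [683.  77.] [684.  72.]
seat_xl [ 461. -106.    0.] 2.9 [ 455. -110.] [452. -74.]
seat_l [418. 168.  12.] 3.1 [421. 169.] [417. 167.]
seat_m [444. 383.  12.] 2.0 [445. 385.] [443. 383.]
seat_s [679. -91.  11.] 4.0 [682. -90.] [676. -85.]
cup [ 455. -112.   10.] 3.2 [ 457. -112.] [ 453. -108.]
cup_stand [586. -24.   6.] 3.4 [588. -23.] [583. -19.]
[[ 0.91 -0.42  0.  ]
 [-0.42 -0.91 -0.  ]
 [ 0.    0.   -1.  ]]
```

Both pictures show everything: in the scene view the cup in its rest at about (315,267), the stand at (313,215), and the weights at (253,242), (147,215), (361,253) and (299,180). The triangulated heights agree with the text. Next I'll move with the yaw turned to 0 and look with the wrist camera.

```bash
python3 -m pendant '[[[0.322,0.265,0,-24.57],[0.322,0.265,0,-24.57],[0.322,0.265,0,-24.57],[0.322,0.265,0,-24.57],[0.322,0.265,0,-24.57],[0.322,0.265,0,-24.57],[0.322,0.265,0,-24.57],[0.322,0.265,0,-24.57],[0.322,0.265,0,-24.57],[0.322,0.265,0,-24.57]]]'
python3 - <<'E'
from h import *
o=get_obs(); im=imaging.camera("wrist"); c=cam("wrist",o); cv2.imwrite("pics/w1.png",im[:,:,::-1]); print(o["tool_pos"],o["orientation"],o["joint_positions"])
np.save("w1c.npy",np.r_[o["tool_pos"],o["orientation"]])
for t,z in dict(weight_xl=0,weight_l=0,seat_xl=11,seat_l=11,cup=11,cup_stand=7).items():
    print(t,[(np.round(np.array(d["point"])*[512,384]),onz(c,np.array(d["point"])*[512,384],z).round()[:2],round(d["confidence"],2)) for d in imaging.landmark_of("wrist",t)])
E
```

```text
time: 2.1
tool_pos: [432.9, 168.7, 231.7]
orientation: [-3.141, 0.006, -0.001]
wrist_force: [0.4, 1.5, 0.1]
grip_width: 85.4
grasp_force: 0.0
[432.90104677 168.72499915 231.69091267] [-3.14139916e+00  5.97704234e-03 -1.10956054e-03] [ 8.08630368e-01 -3.27757225e-01 -2.44411530e-01  3.83932575e-04
 -1.65351927e+00  7.58392469e-01]
weight_xl [(array([366., 157.]), array([442.,  37.]), 0.94)]
weight_l [(array([162., 225.]), array([358., 282.]), 0.88)]
seat_xl [(array([495., 148.]), array([ 453., -102.]), 0.62), (array([ 66., 154.]), array([448., 380.]), 0.58)]
seat_l [(array([256., 177.]), array([421., 165.]), 0.71)]
cup []
cup_stand [(array([438.,  19.]), array([585., -20.]), 0.65)]
```

View pics/w1.png

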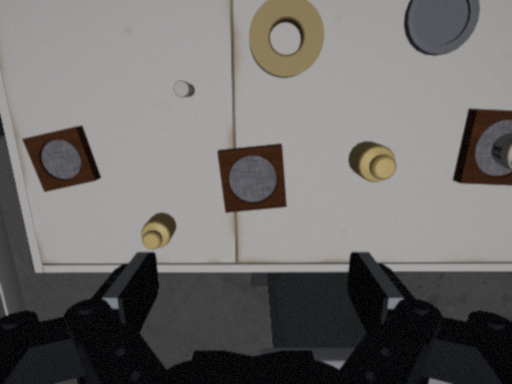

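The wrist view shows weight_xl at (366,157), weight_l at (162,225), seat_l at (256,177), seat_m at (62,158), and the edges of the cup rest and stand. These match the triangulation. Next I'll go above the cup.

```bash
python3 -m pendant '[[[0.04,0.27,0.0,0],[0.04,0.27,0.0,0],[0.04,0.27,0.0,0],[0.04,0.27,0.0,0],[0.04,0.27,0.0,0],[0.04,0.27,0.0,0],[0.04,0.27,0.0,0],[0.04,0.27,0.0,0]]]'
python3 - <<'E'
from h import *
o=get_obs(); im=imaging.camera("wrist"); c=cam("wrist",o); cv2.imwrite("pics/w2.png",im[:,:,::-1]); print(o["tool_pos"],o["orientation"])
for t,z in dict(weight_xl=0,weight_m=0,seat_xl=11,seat_s=11,cup=11,cup_stand=7).items():
    print(t,[(np.round(np.array(d["point"])*[512,384]),onz(c,np.array(d["point"])*[512,384],z).round()[:2],round(d["confidence"],2)) for d in imaging.landmark_of("wrist",t)])
E
```

```text
time: 3.25
tool_pos: [472.2, -99.0, 231.1]
orientation: [-3.142, 0.001, 0.001]
wrist_force: [-0.1, -0.1, -1.1]
grip_width: 85.2
grasp_force: 0.0
[472.15067526 -98.98047893 231.08671384] [-3.14155193e+00  7.90014348e-04  7.95609038e-04]
weight_xl [(array([136., 190.]), array([442.,  42.]), 0.65)]
weight_m [(array([305.,  90.]), array([ 556., -156.]), 0.79)]
seat_xl [(array([261., 181.]), array([ 456., -108.]), 0.91)]
seat_s [(array([ 35., 210.]), array([420., 159.]), 0.55)]
cup [(array([268., 182.]), array([ 455., -116.]), 0.97)]
cup_stand [(array([184.,  59.]), array([586., -26.]), 0.7)]
```

View pics/w2.png

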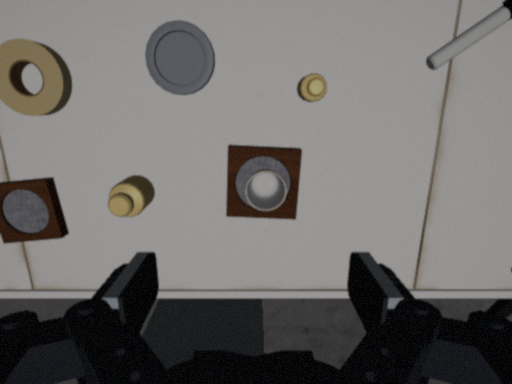

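The cup is at (266,188) in the image, which is about (455,-114). Stand and weight_m are consistent with before. Descending on the cup.

```bash
python3 -m pendant '[[[-0.017,0.015,0.04,0],[-0.017,0.015,0.08,0],[-0.017,0.015,0.12,0],[-0.017,0.015,0.155,0],[-0.017,0.015,0.185,0],[-0.017,0.015,0.205,0],[-0.017,0.015,0.215,0],[-0.017,0.015,0.215,0],[-0.017,0.015,0.215,0]]]' 1 20
python3 -m pendant '[[[0,0,0,0],[0,0,0,0],[0,0,0,0],[0,0,0,0],[0,0,0,0],[0,0,0,0],[0,0,0,0],[0,0,0,0],[0,0,0,0],[0,0,0,0]]]' 0.3 20
```

```text
time: 4.5
tool_pos: [455.9, -114.2, 17.6]
orientation: [3.141, 0.001, 0.002]
wrist_force: [0.4, -0.8, 0.3]
grip_width: 85.7
grasp_force: 0.0
time: 5.5
tool_pos: [455.7, -114.2, 17.1]
orientation: [3.141, 0.0, 0.002]
wrist_force: [-0.7, 2.2, 5.1]
grip_width: 41.7
grasp_force: 20.2
```

```bash
python3 -m pendant '[[[0,0,-0.01,0],[0,0,-0.02,0],[0,0,-0.03,0],[0,0,-0.045,0],[0,0,-0.06,0],[0,0,-0.07,0],[0,0,-0.07,0]]]' 0.2 25
python3 - <<'E'
from h import *
o=get_obs(); im=imaging.camera("wrist"); s=imaging.camera("scene");cv2.imwrite("pics/w3.png",np.hstack([im,s])[:,:,::-1][::1]); print(o["tool_pos"])
cv2.imwrite("pics/w3.png",cv2.resize(np.hstack([im,s])[:,:,::-1],(800,300)))
E
```

```text
time: 6.2
tool_pos: [456.1, -114.2, 88.4]
orientation: [3.142, 0.0, 0.005]
wrist_force: [-0.2, -0.2, 0.0]
grip_width: 41.6
grasp_force: 25.4
[ 456.10796331 -114.24611635   88.35009685]
```

View pics/w3.png

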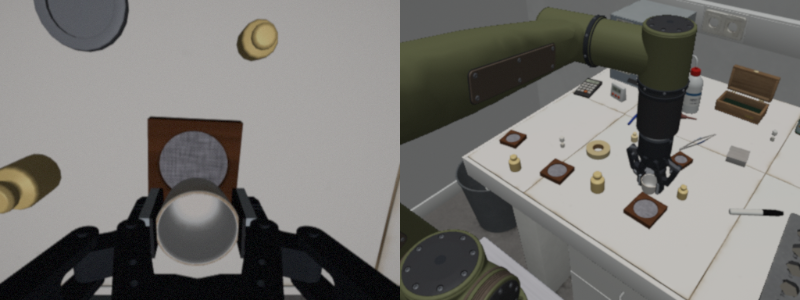

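The cup is held upright at about (197,225) in the left half, and the rest is empty. I'll carry it to the stand.

```bash
python3 - <<'E'
from h import *
c=cam("wrist");print(onz(c,(247,207),11).round(1))
E
python3 -m pendant '[[[0.03,-0.021,0,0],[0.06,-0.042,0,0],[0.09,-0.062,0,0],[0.115,-0.08,0,0],[0.13,-0.09,0,0],[0.13,-0.09,0.02,0],[0.13,-0.09,0.04,0],[0.13,-0.09,0.055,0],[0.13,-0.09,0.065,0],[0.13,-0.09,0.065,0]]]'
python3 - <<'E'
from h import *
o=get_obs(); c=cam("wrist",o); im=imaging.camera("wrist"); D=imaging.camera("side"); print(o["tool_pos"])
print([onz(c,np.array(d["point"])*[512,384],7).round(1) for d in imaging.landmark_of("wrist","cup_stand")])
cv2.imwrite("pics/w4.png",cv2.resize(np.hstack([im,cv2.resize(D[120:264,160:352],(512,384))])[:,:,::-1],(800,300)))
E
```

```text
[ 455.1 -109.3   11. ]
time: 7.3
tool_pos: [583.9, -24.5, 19.4]
orientation: [3.141, -0.0, -0.005]
wrist_force: [-0.6, -0.0, -1.3]
grip_width: 41.5
grasp_force: 25.4
[583.92128625 -24.536554    19.35057355]
[array([589.7, -22.8,   7. ])]
```

View pics/w4.png

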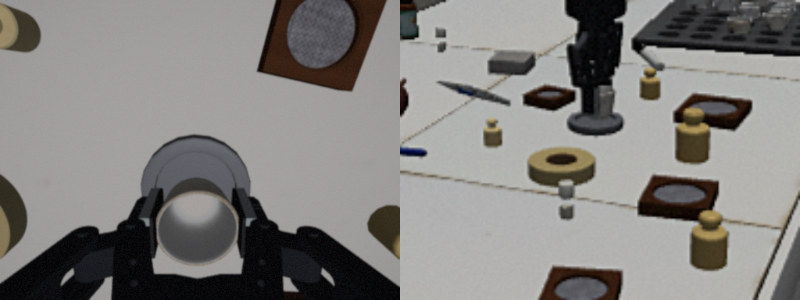

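The cup sits over the well of the stand, about (196,225) in the left half. I'll lower it, release, and back off.

```bash
python3 -m pendant '[[[0.002,-0.001,0.003,0],[0.002,-0.001,0.0055,0],[0.002,-0.001,0.0055,0],[0.002,-0.001,0.0055,0]]]'
python3 -m pendant '[[[0,0,0,0],[0,0,0,0],[0,0,0,0],[0,0,0,0],[0,0,0,0],[0,0,0,0],[0,0,-0.02,0],[0,0,-0.05,0],[0,0,-0.09,0],[0,0,-0.09,0]]]' 1
python3 - <<'E'
from h import *
o=get_obs(); c=cam("wrist",o); im=imaging.camera("wrist"); print(o["tool_pos"]);cv2.imwrite("pics/w5.png",im[:,:,::-1])
for t,z in dict(cup=7,cup_stand=7,weight_s=0,seat_s=11,seat_xl=11,weight_xl=0).items():
    print(t,[(np.round(np.array(d["point"])*[512,384]),onz(c,np.array(d["point"])*[512,384],z).round()[:2],round(d["confidence"],2)) for d in imaging.landmark_of("wrist",t)])
E
```

```text
time: 7.85
tool_pos: [587.1, -23.2, 15.8]
orientation: [3.141, 0.0, -0.0]
wrist_force: [0.7, 0.1, 0.9]
grip_width: 41.5
grasp_force: 25.4
time: 8.85
tool_pos: [590.3, -23.3, 113.0]
orientation: [-3.141, -0.001, -0.017]
wrist_force: [-0.4, -0.0, 1.2]
grip_width: 85.5
grasp_force: 0.0
[590.32927141 -23.30326409 112.95664503]
cup [(array([252., 204.]), array([584., -22.]), 0.93)]
cup_stand []
weight_s [(array([119.,  74.]), array([682.,  77.]), 0.72), (array([410., 233.]), array([ 556., -157.]), 0.71), (array([345., 336.]), array([ 453., -110.]), 0.66)]
seat_s [(array([343.,  74.]), array([682., -87.]), 0.95)]
seat_xl [(array([345., 337.]), array([ 460., -106.]), 0.57)]
weight_xl [(array([187., 345.]), array([442.,  40.]), 0.69)]
```

View pics/w5.png

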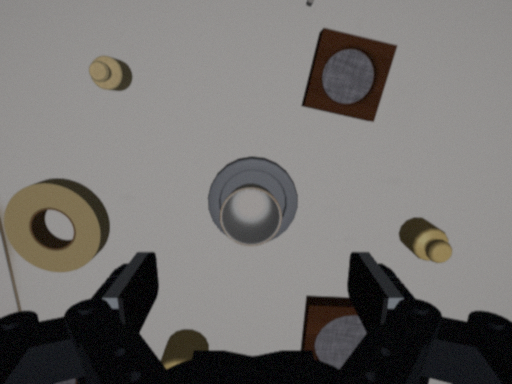

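The cup stands in the stand at (251,210), slightly off-centre but within the well. weight_s is at (108,72) and seat_s at (348,75). Next is weight_s.

```bash
python3 -m pendant '[[[0.03,-0.033,0,0],[0.06,-0.066,0,0],[0.08,-0.086,0.02,0],[0.093,-0.0995,0.04,0],[0.093,-0.0995,0.06,0],[0.093,-0.0995,0.08,0],[0.093,-0.0995,0.095,0],[0.093,-0.0995,0.105,0],[0.093,-0.0995,0.105,0],[0.093,-0.0995,0.105,0]]]'
```

```text
time: 10.2
tool_pos: [680.5, 76.1, 1.6]
orientation: [3.141, 0.0, 0.001]
wrist_force: [-0.0, -0.1, 1.1]
grip_width: 85.2
grasp_force: 0.0
```

```bash
python3 -m pendant '[[[0,0,0,0],[0,0,0,0],[0,0,0,0],[0,0,0,0],[0,0,0,0],[0,0,0,0],[0,0,0,0],[0,0,0,0],[0,0,0,0],[0,0,0,0]]]' 0 40
```

```text
time: 11.2
tool_pos: [680.3, 76.3, 1.3]
orientation: [3.142, 0.0, 0.001]
wrist_force: [-0.9, -0.0, 4.3]
grip_width: 21.0
grasp_force: 39.2
```

Grip is too low for the wood rim, so I'll regrip 5 mm higher.

```bash
python3 -m pendant '[[[0,0,0,0],[0,0,0,0],[0.001,0,-0.006,0],[0.001,0,-0.006,0]]]' 0.4
python3 -m pendant '[[[0,0,0,0],[0,0,0,0],[0,0,0,0],[0,0,0,0],[0,0,0,0],[0,0,-0.02,0],[0,0,-0.04,0],[0,0,-0.06,0],[0,0,-0.06,0]]]' 0 40
python3 - <<'E'
from h import *
o=get_obs(); c=cam("wrist",o); im=imaging.camera("wrist"); print(o["tool_pos"],o["grip_width"]);cv2.imwrite("pics/w6.png",im[:,:,::-1])
print(rel(682,-89))
E
```

```text
time: 11.6
tool_pos: [681.7, 76.2, 7.7]
orientation: [3.141, 0.0, 0.002]
wrist_force: [0.5, -0.1, 0.7]
grip_width: 34.0
grasp_force: 0.0
time: 12.5
tool_pos: [682.4, 76.5, 69.7]
orientation: [-3.141, -0.0, -0.006]
wrist_force: [1.2, 0.1, -0.9]
grip_width: 21.0
grasp_force: 39.2
[682.35638431  76.46676753  69.67498601] 20.99341620632563
[ 5.38377482e-01  1.65451171e+02 -1.26190949e-01]
```

```bash
python3 -m pendant '[[[0,0.04,0,0],[0,0.08,0,0],[0,0.12,0,0],[0,0.15,0,0],[0,0.165,0,0],[0,0.165,0.01,0],[0,0.165,0.02,0],[0,0.165,0.03,0],[0,0.165,0.03,0],[0,0.165,0.03,0]]]'
python3 - <<'E'
from h import *
o=get_obs(); c=cam("wrist",o); im=imaging.camera("wrist"); D=imaging.camera("side"); print(o["tool_pos"])
print([(d["confidence"],onz(c,np.array(d["point"])*[512,384],11).round(1)) for d in imaging.landmark_of("wrist","seat_s")])
cv2.imwrite("pics/w6.png",cv2.resize(np.hstack([im,cv2.resize(D[120:264,160:352],(512,384))])[:,:,::-1],(800,300)))
E
```

```text
time: 13.55
tool_pos: [680.9, -87.9, 36.2]
orientation: [3.141, 0.002, -0.002]
wrist_force: [-0.4, 0.6, -0.9]
grip_width: 20.6
grasp_force: 39.3
[680.93424179 -87.88311949  36.19640429]
[(0.74, array([674.3, -87.4,  11. ])), (0.68, array([687.5, -90.7,  11. ]))]
```

View pics/w6.png

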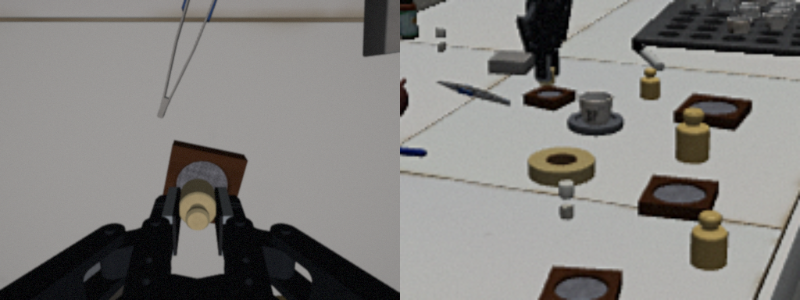

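The weight hangs over the recess of seat_s at (197,190) in the left half. Lower, release and lift.

```bash
python3 -m pendant '[[[0.001,0.001,0.008,0],[0.001,0.001,0.014,0],[0.001,0.001,0.016,0],[0.001,0.001,0.016,0],[0.001,0.001,0.016,0]]]'
python3 -m pendant '[[[0,0,0,0],[0,0,0,0],[0,0,0,0],[0,0,-0.01,0],[0,0,-0.04,0],[0,0,-0.08,0],[0,0,-0.11,0],[0,0,-0.11,0]]]' 1
python3 - <<'E'
from h import *
o=get_obs(); c=cam("wrist",o); im=imaging.camera("wrist"); D=imaging.camera("side"); print(o["tool_pos"])
for t,z in dict(weight_s=11,seat_s=11).items():
    print(t,[(np.round(np.array(d["point"])*[512,384]),onz(c,np.array(d["point"])*[512,384],z).round()[:2],round(d["confidence"],2)) for d in imaging.landmark_of("wrist",t)])
cv2.imwrite("pics/w7.png",cv2.resize(np.hstack([im,cv2.resize(D[120:264,160:352],(512,384))])[:,:,::-1],(800,300)))
print(rel(556.5,-160,4).round(1))
E
```

```text
time: 14.2
tool_pos: [682.1, -89.8, 20.8]
orientation: [3.141, -0.0, -0.0]
wrist_force: [0.8, -0.2, -1.0]
grip_width: 20.8
grasp_force: 39.3
time: 15.0
tool_pos: [684.8, -90.3, 138.9]
orientation: [3.141, 0.0, 0.017]
wrist_force: [-0.1, 0.4, 0.5]
grip_width: 85.4
grasp_force: 0.0
[684.76486532 -90.25810693 138.88391169]
weight_s [(array([255., 189.]), array([686., -91.]), 0.64), (array([320., 312.]), array([ 563., -155.]), 0.61)]
seat_s [(array([253., 191.]), array([684., -90.]), 0.94)]
[-125.    70.4  126.2]
```

View pics/w7.png

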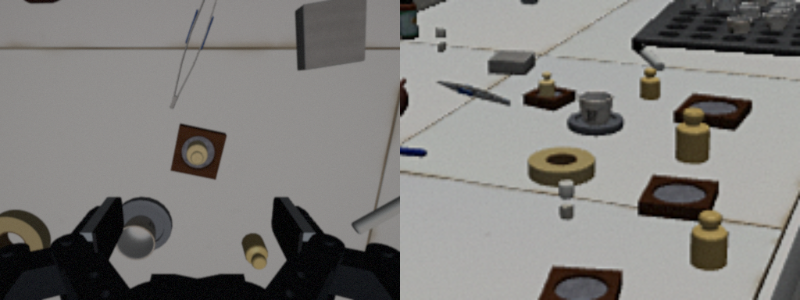

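weight_s stands in seat_s at (197,155). Next is weight_m.

```bash
python3 -m pendant '[[[-0.035,0.02,0,0],[-0.07,0.04,0.01,0],[-0.1,0.056,0.02,0],[-0.125,0.07,0.035,0],[-0.125,0.07,0.05,0],[-0.125,0.07,0.05,0]]]'
python3 - <<'E'
from h import *
o=get_obs(); c=cam("wrist",o); im=imaging.camera("wrist"); print(o["tool_pos"]); cv2.imwrite("pics/w8.png",im[:,:,::-1])
for d in imaging.outline_of("wrist","weight_m")[:2]:
    e=np.array(d["extent"])*[512,384,512,384]; print(e.round(),d["confidence"])
for d in imaging.landmark_of("wrist","weight_m"): print(d,onz(c,np.array(d["point"])*[512,384],0))
E
```

```text
time: 15.8
tool_pos: [555.1, -159.7, 77.7]
orientation: [-3.141, 0.001, 0.008]
wrist_force: [0.4, -0.2, 0.3]
grip_width: 85.6
grasp_force: 0.0
[ 555.10176052 -159.74881718   77.66095308]
[103.   0. 147.  17.] 0.97
[233. 186. 272. 236.] 0.84
{'point': [0.4984, 0.5328], 'confidence': 0.93} [ 5.55833719e+02 -1.60685916e+02 -2.84217094e-14]
```

```bash
python3 -m pendant '[[[0,0,0.025,0],[0,0,0.045,0],[0,0,0.06,0],[0,0,0.07,0],[0,0,0.071,0],[0,0,0.071,0],[0,0,0.071,0]]]'
python3 -m pendant '[[[0,0,0,0],[0,0,0,0],[0,0,0,0],[0,0,0,0],[0,0,0,0],[0,0,0,0],[0,0,0,0],[0,0,0,0],[0,0,0,0]]]' 0 40
```

```text
time: 16.65
tool_pos: [557.9, -159.8, 11.1]
orientation: [3.141, 0.0, 0.003]
wrist_force: [0.5, 0.4, 0.2]
grip_width: 85.4
grasp_force: 0.0
time: 17.55
tool_pos: [557.4, -159.8, 10.3]
orientation: [3.141, 0.0, 0.001]
wrist_force: [-0.8, -0.5, 4.3]
grip_width: 26.3
grasp_force: 39.8
```

```bash
python3 -m pendant '[[[0,0,0,0],[0,0,0,0],[-0.001,0,0.004,0],[-0.001,0,0.004,0]]]' 0.45
python3 -m pendant '[[[0,0,0,0],[0,0,0,0],[0,0,0,0],[0,0,0,0],[0,0,0,0],[0,0,0,0]]]' 0 40
python3 -m pendant '[[[0,0,-0.02,0],[0,0,-0.05,0],[0,0,-0.08,0],[0,0,-0.11,0],[0,0,-0.11,0],[0,0,-0.11,0]]]'
```

```text
time: 17.95
tool_pos: [555.3, -159.6, 4.7]
orientation: [-3.141, 0.0, 0.003]
wrist_force: [-0.2, -0.4, -0.5]
grip_width: 38.5
grasp_force: 0.0
time: 18.55
tool_pos: [556.1, -159.7, 5.7]
orientation: [3.142, 0.0, -0.0]
wrist_force: [-0.4, 0.3, -1.2]
grip_width: 26.6
grasp_force: 39.4
time: 19.15
tool_pos: [556.4, -159.5, 116.3]
orientation: [-3.141, 0.0, -0.002]
wrist_force: [0.0, 0.4, -2.7]
grip_width: 26.3
grasp_force: 39.6
```

```bash
python3 -m pendant '[[[-0.01,-0.048,0,0],[-0.02,-0.096,0,0],[-0.03,-0.144,0,0],[-0.04,-0.192,0,0],[-0.05,-0.24,0,0],[-0.059,-0.288,0,0],[-0.069,-0.336,0,0],[-0.079,-0.384,0,0],[-0.088,-0.43,0,0],[-0.096,-0.47,0,0]]]'
python3 -m pendant '[[[-0.008,-0.035,0,0],[-0.0155,-0.062,0,0],[-0.0155,-0.072,0.01,0],[-0.0155,-0.072,0.03,0],[-0.0155,-0.072,0.05,0],[-0.0155,-0.072,0.06,0],[-0.0155,-0.072,0.06,0],[-0.0155,-0.072,0.06,0]]]'
python3 - <<'E'
from h import *
o=get_obs(); c=cam("wrist",o); im=imaging.camera("wrist"); D=imaging.camera("side"); print(o["tool_pos"])
print([(d["confidence"],onz(c,np.array(d["point"])*[512,384],11).round(1)) for d in imaging.landmark_of("wrist","seat_m")])
cv2.imwrite("pics/w9.png",cv2.resize(np.hstack([im,cv2.resize(D[170:314,160:352],(512,384))])[:,:,::-1],(800,300)))
print(rel(445,383.5,18).round(1))
E
```

```text
time: 20.15
tool_pos: [458.5, 312.0, 113.9]
orientation: [3.14, 0.002, -0.003]
wrist_force: [0.1, -1.1, -1.4]
grip_width: 26.6
grasp_force: 39.8
time: 20.95
tool_pos: [445.0, 381.9, 56.0]
orientation: [3.141, -0.0, 0.001]
wrist_force: [-0.5, -0.2, -0.8]
grip_width: 26.0
grasp_force: 39.9
[444.96415505 381.91974178  56.00136422]
[(0.58, array([448. , 384.3,  11. ]))]
[-0.2 -0.8 39. ]
```

View pics/w9.png

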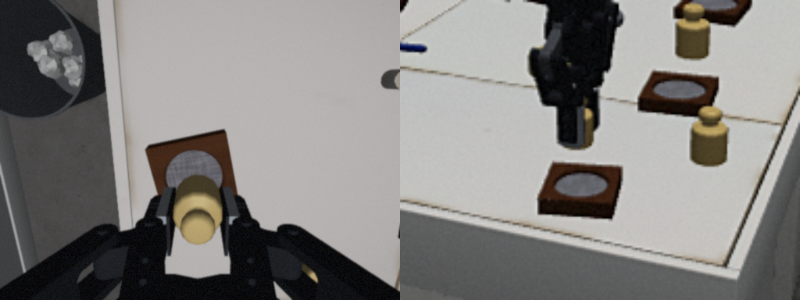

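weight_m hangs over seat_m, with the recess at (193,170) in the left half. Lower and release.

```bash
python3 -m pendant '[[[0.001,-0.002,0.015,0],[0.001,-0.002,0.028,0],[0.001,-0.002,0.035,0],[0.001,-0.002,0.038,0],[0.001,-0.002,0.038,0],[0.001,-0.002,0.038,0]]]'
python3 -m pendant '[[[0,0,0,0],[0,0,0,0],[0,0,0,0],[0,0,-0.01,0],[0,0,-0.04,0],[0,0,-0.08,0],[0,0,-0.11,0],[0,0,-0.11,0]]]' 1
python3 - <<'E'
from h import *
o=get_obs(); c=cam("wrist",o); im=imaging.camera("wrist"); D=imaging.camera("side"); print(o["tool_pos"])
for t,z in dict(weight_m=11,seat_m=11,weight_l=0).items():
    print(t,[(np.round(np.array(d["point"])*[512,384]),onz(c,np.array(d["point"])*[512,384],z).round()[:2],round(d["confidence"],2)) for d in imaging.landmark_of("wrist",t)])
cv2.imwrite("pics/w10.png",cv2.resize(np.hstack([im,cv2.resize(D[170:314,160:352],(512,384))])[:,:,::-1],(800,300)))
E
```

```text
time: 21.7
tool_pos: [445.8, 384.5, 17.9]
orientation: [-3.141, -0.0, -0.001]
wrist_force: [-0.2, -0.2, -1.5]
grip_width: 26.2
grasp_force: 39.8
time: 22.5
tool_pos: [447.7, 386.1, 135.0]
orientation: [-3.134, -0.001, -0.011]
wrist_force: [0.4, -0.1, 0.2]
grip_width: 85.4
grasp_force: 0.0
[447.65632322 386.08945056 134.97205489]
weight_m [(array([255., 191.]), array([447., 386.]), 0.85)]
seat_m [(array([254., 191.]), array([447., 386.]), 0.8), (array([496., 221.]), array([420., 175.]), 0.55)]
weight_l [(array([255., 191.]), array([444., 386.]), 0.85)]
```

View pics/w10.png

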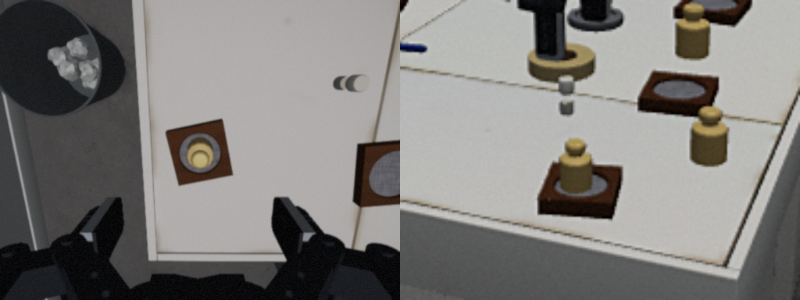

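weight_m stands in seat_m at (200,155). Next is weight_l.

```bash
python3 -m pendant '[[[-0.03,0.035,0,0],[-0.06,0.07,0,0],[-0.08,0.095,0.01,0],[-0.0875,0.102,0.025,0],[-0.0875,0.102,0.04,0],[-0.0875,0.102,0.04,0],[-0.0875,0.102,0.04,0]]]'
python3 - <<'E'
from h import *
o=get_obs(); c=cam("wrist",o); im=imaging.camera("wrist"); print(o["tool_pos"]); cv2.imwrite("pics/w11.png",im[:,:,::-1])
for d in imaging.outline_of("wrist","weight_l")[:2]:
    e=np.array(d["extent"])*[512,384,512,384]; print(e.round(),d["confidence"])
for d in imaging.landmark_of("wrist","weight_l"): print(d,onz(c,np.array(d["point"])*[512,384],0))
E
```

```text
time: 23.45
tool_pos: [358.4, 282.3, 87.4]
orientation: [3.14, 0.0, -0.001]
wrist_force: [1.1, -0.9, 1.7]
grip_width: 85.5
grasp_force: 0.0
[358.38341454 282.29495505  87.38972155]
[231. 180. 284. 240.] 0.71
[ 37.  44. 108.  96.] 0.56
{'point': [0.1719, 0.187], 'confidence': 0.95} [448.99534442 392.42703529   0.        ]
{'point': [0.4975, 0.5284], 'confidence': 0.65} [357.65365955 281.41206618   0.        ]
```

```bash
python3 -m pendant '[[[0,0,0.03,0],[0,0,0.055,0],[0,0,0.07,0],[0,0,0.08,0],[0,0,0.083,0],[0,0,0.083,0],[0,0,0.083,0],[0,0,0.083,0]]]'
```

```text
time: 24.4
tool_pos: [358.5, 282.8, 5.8]
orientation: [-3.14, -0.0, -0.001]
wrist_force: [0.6, -0.3, 0.1]
grip_width: 85.5
grasp_force: 0.0
```

```bash
python3 -m pendant '[[[0,0,0,0],[0,0,0,0],[0,0,0,0],[0,0,0,0],[0,0,0,0],[0,0,0,0],[0,0,0,0],[0,0,0,0]]]' 0 50
```

```text
time: 25.2
tool_pos: [358.4, 282.3, 5.2]
orientation: [3.142, 0.0, 0.001]
wrist_force: [-0.8, -1.3, 5.1]
grip_width: 32.3
grasp_force: 50.3
```

```bash
python3 -m pendant '[[[0,0,-0.02,0],[0,0,-0.05,0],[0,0,-0.075,0],[0.02,0.038,-0.075,0],[0.04,0.076,-0.075,0],[0.055,0.105,-0.07,0],[0.0615,0.1155,-0.055,0],[0.0615,0.1155,-0.045,0],[0.0615,0.1155,-0.045,0],[0.0615,0.1155,-0.045,0]]]'
python3 - <<'E'
from h import *
o=get_obs(); c=cam("wrist",o); im=imaging.camera("wrist"); D=imaging.camera("side"); print(o["tool_pos"],o["grip_width"])
print([(d["confidence"],onz(c,np.array(d["point"])*[512,384],11).round(1)) for d in imaging.landmark_of("wrist","seat_l")])
cv2.imwrite("pics/w12.png",cv2.resize(np.hstack([im,cv2.resize(D[150:294,190:382],(512,384))])[:,:,::-1],(800,300)))
E
```

```text
time: 26.2
tool_pos: [419.2, 167.2, 49.5]
orientation: [3.141, 0.001, -0.001]
wrist_force: [0.2, 0.4, -3.1]
grip_width: 32.3
grasp_force: 50.3
[419.21224534 167.23793505  49.51175491] 32.30588186133132
[(0.57, array([421.4, 167.4,  11. ]))]
```

View pics/w12.png

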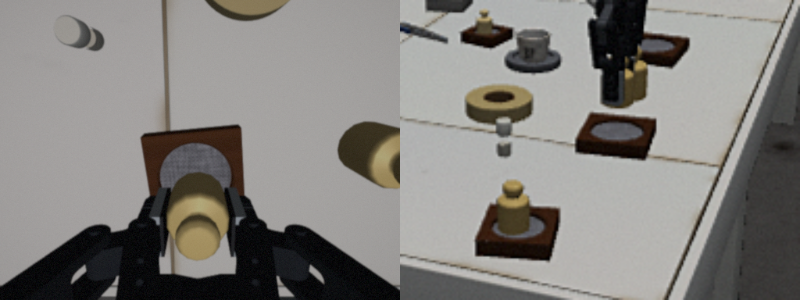

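weight_l hangs centred over seat_l at (196,170). Lower and release.

```bash
python3 -m pendant '[[[0.001,0,0.015,0],[0.001,0,0.026,0],[0.001,0,0.031,0],[0.001,0,0.0325,0],[0.001,0,0.0325,0],[0.001,0,0.0325,0]]]'
python3 -m pendant '[[[0,0,0,0],[0,0,0,0],[0,0,0,0],[0,0,-0.01,0],[0,0,-0.04,0],[0,0,-0.08,0],[0,0,-0.11,0],[0,0,-0.11,0]]]' 1
python3 - <<'E'
from h import *
o=get_obs(); c=cam("wrist",o); im=imaging.camera("wrist"); print(o["tool_pos"])
for t,z in dict(weight_l=11,seat_l=11,weight_xl=0).items():
    print(t,[(np.round(np.array(d["point"])*[512,384]),onz(c,np.array(d["point"])*[512,384],z).round()[:2],round(d["confidence"],2)) for d in imaging.landmark_of("wrist",t)])
E
```

```text
time: 26.95
tool_pos: [420.9, 167.0, 17.9]
orientation: [-3.141, -0.0, -0.001]
wrist_force: [0.1, 0.7, -2.4]
grip_width: 32.5
grasp_force: 50.3
time: 27.75
tool_pos: [422.9, 167.9, 133.5]
orientation: [-3.137, -0.0, -0.012]
wrist_force: [-0.8, 0.8, -0.3]
grip_width: 85.3
grasp_force: 0.0
[422.85329805 167.93725711 133.53521843]
weight_l [(array([252., 191.]), array([423., 170.]), 0.77)]
seat_l [(array([  4., 167.]), array([443., 377.]), 0.82)]
weight_xl [(array([405., 164.]), array([444.,  38.]), 0.81)]
```

```bash
python3 -m pendant '[[[0.007,0.043,0,0],[0.014,0.086,0,0],[0.019,0.117,0.0,0],[0.021,0.129,0.01,0],[0.021,0.129,0.03,0],[0.021,0.129,0.03,0],[0.021,0.129,0.03,0]]]'
python3 - <<'E'
from h import *
o=get_obs(); c=cam("wrist",o); im=imaging.camera("wrist"); print(o["tool_pos"])
for d in imaging.outline_of("wrist","weight_xl")[:2]:
    e=np.array(d["extent"])*[512,384,512,384]; print(e.round(),d["confidence"])
for d in imaging.landmark_of("wrist","weight_xl"): print(d,onz(c,np.array(d["point"])*[512,384],0))
E
```

```text
time: 28.65
tool_pos: [441.2, 37.8, 96.7]
orientation: [3.14, 0.001, -0.003]
wrist_force: [-0.0, -0.4, 0.8]
grip_width: 85.3
grasp_force: 0.0
[441.18152288  37.79300029  96.6523322 ]
[224. 172. 285. 242.] 0.67
{'point': [0.4908, 0.5141], 'confidence': 0.69} [441.82820319  39.53397633   0.        ]
```

```bash
python3 -m pendant '[[[0.001,0,0.03,0],[0.001,0,0.055,0],[0.001,0,0.075,0],[0.001,0,0.088,0],[0.001,0,0.092,0],[0.001,0,0.092,0],[0.001,0,0.092,0],[0.001,0,0.092,0]]]'
```

```text
time: 29.6
tool_pos: [443.4, 38.1, 6.5]
orientation: [-3.141, -0.0, -0.003]
wrist_force: [0.2, -0.1, -0.4]
grip_width: 85.2
grasp_force: 0.0
```

```bash
python3 -m pendant '[[[0,0,0,0],[0,0,0,0],[0,0,0,0],[0,0,0,0],[0,0,0,0],[0,0,0,0],[0,0,0,0],[0,0,0,0]]]' 0 60
```

```text
time: 30.4
tool_pos: [443.0, 38.0, 5.8]
orientation: [-3.141, -0.0, -0.001]
wrist_force: [-0.4, 0.8, 5.3]
grip_width: 39.0
grasp_force: 61.3
```

```bash
python3 -m pendant '[[[0,0,-0.02,0],[0,0,-0.05,0],[0.002,0.02,-0.075,0],[0.006,0.068,-0.075,0],[0.01,0.11,-0.075,0],[0.0125,0.138,-0.07,0],[0.0125,0.147,-0.055,0],[0.0125,0.147,-0.045,0],[0.0125,0.147,-0.045,0],[0.0125,0.147,-0.045,0]]]'
python3 - <<'E'
from h import *
o=get_obs(); c=cam("wrist",o); im=imaging.camera("wrist"); D=imaging.camera("side"); print(o["tool_pos"],o["grip_width"])
print([(d["confidence"],onz(c,np.array(d["point"])*[512,384],11).round(1)) for d in imaging.landmark_of("wrist","seat_xl")])
cv2.imwrite("pics/w13.png",cv2.resize(np.hstack([im,cv2.resize(D[120:264,190:382],(512,384))])[:,:,::-1],(800,300)))
E
```

```text
time: 31.4
tool_pos: [454.6, -108.8, 49.7]
orientation: [3.141, 0.001, -0.003]
wrist_force: [0.2, -1.0, -4.8]
grip_width: 38.3
grasp_force: 61.7
[ 454.63323256 -108.79577443   49.6986639 ] 38.31565383348958
[(0.88, array([ 456.2, -109.9,   11. ]))]
```

View pics/w13.png

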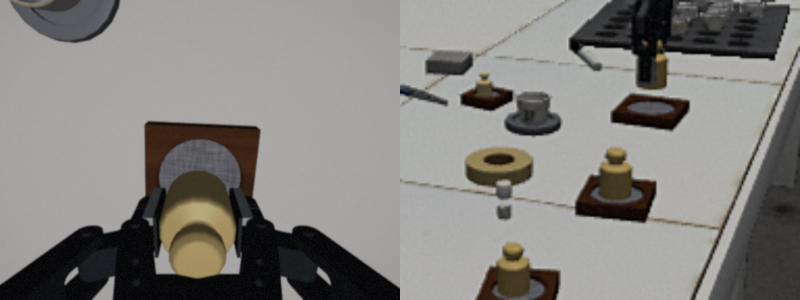

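weight_xl hangs over seat_xl, with the recess at (199,165) in the left half. weight_l and weight_m stand in their rests. Lower and release.

```bash
python3 -m pendant '[[[0.001,0.001,0.015,0],[0.001,0.001,0.026,0],[0.001,0.001,0.031,0],[0.001,0.001,0.0325,0],[0.001,0.001,0.0325,0],[0.001,0.001,0.0325,0]]]'
python3 -m pendant '[[[0,0,0,0],[0,0,0,0],[0,0,0,0],[0,0,-0.01,0],[0,0,-0.04,0],[0,0,-0.09,0],[0,0,-0.14,0],[0.02,0,-0.18,0],[0.02,0,-0.18,0],[0.02,0,-0.18,0]]]' 1
python3 - <<'E'
from h import *
o=get_obs(); c=cam("wrist",o); im=imaging.camera("wrist"); s=imaging.camera("scene");print(o["tool_pos"])
for t,z in dict(weight_xl=11,seat_xl=11,cup=7,cup_stand=7,weight_s=11,seat_s=11).items():
    print(t,[(np.round(np.array(d["point"])*[512,384]),onz(c,np.array(d["point"])*[512,384],z).round()[:2],round(d["confidence"],2)) for d in imaging.landmark_of("wrist",t)])
cv2.imwrite("pics/w14.png",cv2.resize(np.hstack([im,cv2.resize(s[130:310,130:370],(512,384))])[:,:,::-1],(800,300)))
E
```

```text
time: 32.15
tool_pos: [456.5, -110.2, 18.4]
orientation: [3.141, 0.0, 0.001]
wrist_force: [-0.1, 0.2, -4.7]
grip_width: 38.4
grasp_force: 61.7
time: 33.15
tool_pos: [476.7, -110.1, 199.4]
orientation: [-3.141, 0.0, -0.004]
wrist_force: [-1.1, 0.0, -0.8]
grip_width: 85.4
grasp_force: 0.0
[ 476.70332483 -110.11212888  199.3782735 ]
weight_xl [(array([253., 194.]), array([ 454., -109.]), 0.82)]
seat_xl [(array([255., 192.]), array([ 457., -111.]), 0.97)]
cup [(array([162.,  61.]), array([586., -22.]), 0.76)]
cup_stand [(array([166.,  60.]), array([587., -26.]), 0.6)]
weight_s []
seat_s [(array([168.,  63.]), array([583., -28.]), 0.75), (array([  8., 224.]), array([420., 158.]), 0.74)]
```

View pics/w14.png

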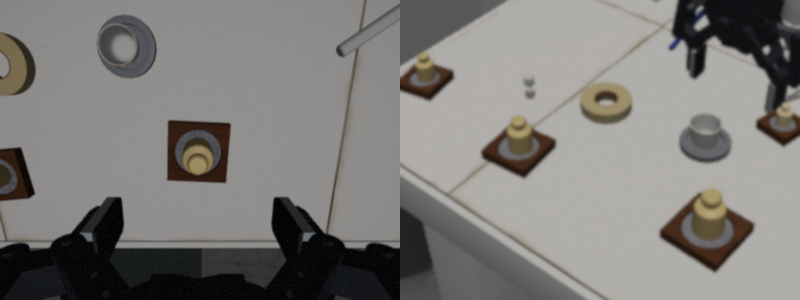

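All four weights stand upright in their own rests and the cup is in the stand. In the right half, weight_xl is at (709,215), weight_l at (519,140), weight_m at (425,70), weight_s at (785,117) and the cup at (705,130). Handing in.

```bash
python3 -m pendant '[[[0,0,0,0],[0,0,0,0],[0,0,0,0],[0,0,0,0],[0,0,0,0]]]' && python3 -c "
from workcell import sign_off; print(sign_off())"
```

```text
time: 34.05
tool_pos: [476.1, -110.2, 197.8]
orientation: [3.141, 0.0, 0.0]
wrist_force: [-0.8, 0.2, -0.0]
grip_width: 85.6
grasp_force: 0.0
the job is handed in; nothing more can be done
None
```

The job is handed in at about 34 s of the 102 s allowed: the last pictures show the cup upright in the grey stand and each of the four weights upright in the rest of its own size, but sign-off returned no verdict.

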